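Close the pepper mill: collar, then head

ROBOT

A 7-joint arm with a two-finger parallel gripper is mounted at the origin on the work surface. World frame = base frame: x ahead of the robot, y to its left, z up, the work surface at z = 0. Lengths are in m, angles in rad, forces in N, time in s.
With the tool pointing down it reaches from about 0.4 to 0.85 m from the base axis. Payload 10.4 kg.
Tool frame: the origin (TCP) lies midway between the tips of the shut fingers; the grasp point (between the pads) lies 19 mm behind it; z points along the fingers, y is the line along which they close (so a half turn about z gives the same grasp; the last joint's range is limited). The gripper opens to 85 mm and grips with 20 to 120 N. Pads are 22 mm wide; open, the fingers measure 114 mm over their backs; the gripper's body (76 mm by 85 mm) begins 54 mm behind the grasp point. The pads swing forward as they close: fully open they stand 13 mm farther back than shut.
Start: joints at [-1.328, 0.332, -0.065, 1.46, 0.022, 1.35, -0.088], TCP at [0.164, 0.603, 0.231] pointing down, gripper open.
Joint ranges: [-2.6, 2.6], [-0.5, 2.12], [-1.47, 1.34], [0.16, 2.42], [-1.27, 4.41], [0.06, 2.06], [-2.6, 2.6]. Speed limits (rad/s): [2.22, 2.22, 2.79, 2.79, 3.14, 3.14, 3.14].

INTERFACE

Orientations are given as a unit quaternion [x, y, z, w].
In Python, from workcell import get_obs, camera, camera_params, hand_in gives the robot as it stands.
- The arm moves only by the tool carry_out, never from a script. Its argument "commands" is a list that holds one entry, the list of rows, each a list of 6 numbers: the shift along the tool's x, y, z in units of 40 mm (1.0 is 40 mm), then the turn, a rotation vector about the tool's x, y, z in units of 6 degrees (1.0 is 6 degrees). In form: [[[x, y, z, ax, ay, az], ...]]. A call has 1 to 20 rows; each row shifts and turns the commanded pose from where the row before left it, along the tool's axes as they then stand; what a row does not reach is not made up. A row lasts 1/12 s, in which the tool goes at most 41.7 mm and 7.16 degrees, less where a joint would pass 70% of its speed; a pose out of reach is approached as far as the arm can. A call is refused whole if a number of a shift passes 1 or a number of a turn 1, either way. A call with a gripper value outside its range is refused whole. "hand" is the closure, from -1 (fully open) to 1 (shut), set as the call begins (left out, the last holds). The fingers move at their own pace and stop on an object; "force" is the grip in N (left out, the last holds). Time passes only in rows, so rows that do not move let the fingers close. It gives the time, the measured TCP pose, the force, the opening and the grip force at its end, in the units of the state.
- get_obs(): the state, without advancing time (a new reading comes with each control period).
- camera(name): name is "scene" or "top"; returns the picture (420x560x3 uint8, red, green, blue); there is no depth.
- camera_params(name): a dict with "mtx" (3x3 intrinsics, pixels), "R" (3x3) and "t" (3): a world point X has camera coordinates R X + t. Camera axes: x right, y down, z forward; pixel columns grow to the right and rows downward; lengths in m; the calibration is good to about 2 mm. A picture is of the moment at which its call begins. camera_params takes no time and is no camera call.
- hand_in(): hands the job in; it is judged then, once.
The state is a dict: "clock": time; "joint_pos": joint angles; "joint_velocities": joint speeds; "tau": joint torques, N m; "position": TCP position; "ee_rot": TCP orientation; "ft_force": force on the tool from outside, world axes, zero at the start; "torque": the same for the moment, N m; "grip_width": opening from 0.0 (shut) to 1.0 (fully open); "grasp_force": force on a finger pad.
Only numpy, scipy, OpenCV 4.12 (cv2) and the standard library are available. Lean on these libraries where they do the work, as an engineer would, in place of code of your own. Each camera call takes 0.05 s, during which the arm holds its last target. There are 200 camera calls.

TASK

Close up the refilled pepper mill on the kitchen table: put the wide wooden collar over the steel spindle so that it lies flat on the mill's body, then set the domed wooden head over the spindle on top of the collar. Lower both down onto the mill rather than dropping them, and leave the slim napkin ring where it stands.

Things in the scene. Friction and masses are not known exactly. Their poses are not given: they have to be found in the camera images.
- mill_seat (a point): Fixed, upright turned-wood pepper mill body, screwed to the table by a round foot 104 mm across and 12 mm high; above it the body is at most 65 mm across. This point is the centre of its flat top face (64 mm across), 85 mm above the table; z is up. From this point a round-ended steel spindle 10 mm thick stands up 50 mm, so its tip is 135 mm above the table.
- collar_center (a point): Loose wooden collar: a plain thick wooden ring 60 mm across and 28 mm high, with a through hole 34 mm wide, lying flat on the table, about 60 g. This point is its centre on the hole's axis, 14 mm above its underside; z along the hole, up. Either face may be down on the mill.
- head_center (a point): Loose wooden mill head standing open side down on the table: 56 mm across with straight sides up to 34 mm, then a low dome with a 12 mm steel knob on top, 56 mm high in all, about 90 g. In its underside is a bore 30 mm wide and 26 mm deep, centred, that goes over the spindle tip. This point is on its axis, 28 mm above its underside; z is up.
- napkin_center (a point): Bystander: a slim thin-walled wooden napkin ring, 42 mm across and 40 mm high, upright on the table; not part of the mill. This point is its centre, 20 mm above its underside. Collar, head, napkin ring and a glass spice jar (48 mm across, 65 mm high) stand two to the left and two to the right of the mill, in any order.
Mind the look-alikes: they are no part of the job. Leave any orange look-alike of the part that bears head_center alone. What is shaped like the part that bears collar_center but purple is not meant.

How it is judged:
On the way, in this order (a step that is already met when the one before it is completed fails the run):
1. the collar lies flat on the mill's body around the spindle, the head not yet over it (horizontal distance between collar_center and mill_seat below 0.015 m and z of collar_center in the frame of mill_seat between 0.008 and 0.02 m and angle between collar_center's own z axis and vertical below 0.17 rad and horizontal distance between head_center and mill_seat above 0.06 m), for 0.2 s.
2. the head sits down on the collar, over the spindle (horizontal distance between each of collar_center, head_center and mill_seat below 0.015 m and z of collar_center in the frame of mill_seat between 0.008 and 0.02 m and angle between each of collar_center, head_center's own z axis and vertical below 0.17 rad and z of head_center in the frame of mill_seat between 0.05 and 0.062 m), for 0.2 s.
At the end, for the whole second after the job is handed in: The collar lies flat on the mill body's top and the head sits flat on the collar with the spindle inside it: each within 15 mm of the spindle axis, within 6 mm of its fully seated height and within 10 degrees of upright, at rest (all of step 2 and linear speed of each of collar, head below 0.02 m/s); the robot touches nothing.
It fails at once if the napkin ring is moved more than 30 mm (distance of napkin_center from where it was at the start of the episode above 0.03 m).
It fails at once if the collar is dropped onto the mill (falls freely faster than 0.8 m/s, about 33 mm) (linear speed of collar above 0.8 m/s and contact force between collar and the fingers below 0.05 N and horizontal distance between collar_center and mill_seat below 0.04 m and height (world z) of collar_center above 0.09 m).
It fails at once if the head is dropped onto the mill (falls freely faster than 0.8 m/s, about 33 mm) (linear speed of head above 0.8 m/s and contact force between head and the fingers below 0.05 N and horizontal distance between head_center and mill_seat below 0.04 m and height (world z) of head_center above 0.09 m).
It also fails if it takes over 59 s, if anything falls off the work surface, if the arm or the gripper's body presses on something with over 40 N, if the wrist force passes 120 N, or if a joint passes its speed limit or range.

## Working session

There is one attempt and no reset: what is moved stays moved. The work goes in short steps, Python scripts to look and compute and a tool call to move; the robot and the scene stay as the last step left them, time stands still between calls to the robot, and variables do not carry over. Pictures are saved under pics/ and viewed, at most 10 in all, crops included, and the job is handed in when it is done.

Besides the shell and the picture viewer there is one more tool, called after "Request:" as name(argument=value, ...), one argument or row to a line, values as JSON. carry_out: Moves the arm, as the interface text tells. Its arguments: {"type":"object","properties":{"commands":{"type":"array"},"hand":{"type":"number"},"force":{"type":"number"}},"required":["commands"]}

```bash
mkdir -p pics; ls
python3 - <<'E'
from workcell import *
import cv2,numpy as np
np.set_printoptions(precision=4,suppress=True)
for n in("scene","top"):
    im=camera(n);cv2.imwrite(f"pics/{n}0.png",im[:,:,::-1]);p=camera_params(n)
    print(n,p["mtx"],p["R"],p["t"], -np.array(p["R"]).T@p["t"])
print(get_obs())
E
```

```text
pics
scene [[458.6557   0.     275.2004]
 [  0.     458.6557 218.8744]
 [  0.       0.       1.    ]] [[-0.2094  0.9778  0.0078]
 [ 0.718   0.1592 -0.6776]
 [-0.6638 -0.1363 -0.7354]] [ 0.1128 -0.327   1.3157] [1.1318 0.121  0.7451]
top [[518.888    0.     281.6457]
 [  0.     518.888  209.7792]
 [  0.       0.       1.    ]] [[-0.0201 -0.9994  0.0273]
 [-0.996   0.0176 -0.0873]
 [ 0.0867 -0.0289 -0.9958]] [0.0122 0.5569 1.1571] [0.4546 0.0358 1.2005]
{'clock': 0.1, 'joint_pos': array([-1.3276,  0.3328, -0.0647,  1.4609,  0.0216,  1.3499, -0.0885]), 'joint_velocities': array([ 0.0012,  0.0009, -0.0003, -0.0019, -0.0015,  0.0005,  0.    ]), 'tau': array([  0.002 , -62.674 ,   0.0495, -39.2429,   0.0163,   0.007 ,
        -0.0001]), 'position': array([0.1641, 0.6027, 0.2306]), 'ee_rot': array([ 0.1325,  0.9912, -0.0006, -0.0001]), 'ft_force': array([-0.0568,  0.0664,  0.0398]), 'torque': array([0.0238, 0.0052, 0.0136]), 'grasp_force': 0.0, 'grip_width': 0.9990212471332104}
```

View pics/scene0.png

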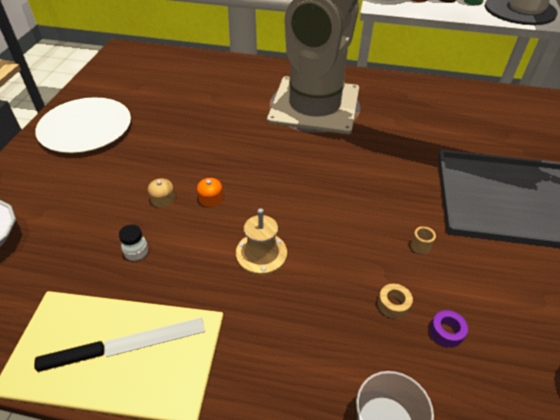

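View pics/top0.png

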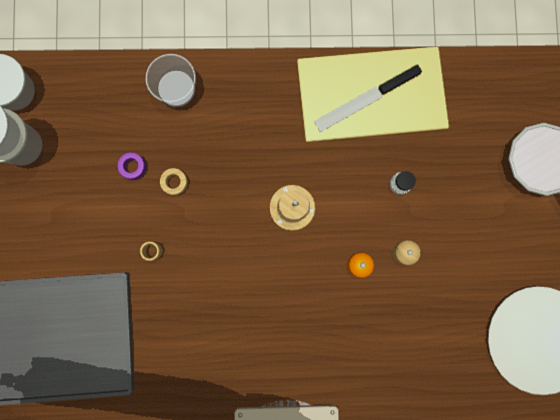

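Top view: the wooden collar is at (173,181) and a purple ring at (131,166). The napkin ring is at (150,251), the mill at (295,205) and the jar at (403,182). The wooden head is at (408,252), with an orange look-alike at (361,265). The tan ring at (173,181) and the tan dome at (408,252) fit the description; the purple and orange ones don't. I'll measure them and check with an enlarged crop.

```bash
cat > h.py <<'E'
from workcell import *
import cv2,numpy as np
np.set_printoptions(precision=4,suppress=True)
def ray(n,uv):
    p=camera_params(n);R=np.array(p["R"]);t=np.array(p["t"])
    return -R.T@t, R.T@np.linalg.solve(p["mtx"],[uv[0],uv[1],1.])
def plane(n,uv,z):
    c,d=ray(n,uv);return c+d*(z-c[2])/d[2]
def tri(a,b):
    (c1,d1),(c2,d2)=ray("top",a),ray("scene",b)
    s=np.linalg.lstsq(np.c_[d1,-d2],c2-c1,rcond=None)[0]
    p,q=c1+s[0]*d1,c2+s[1]*d2
    return (p+q)/2,np.linalg.norm(p-q)
def tan(im):
    h=cv2.cvtColor(im,cv2.COLOR_RGB2HSV)
    return cv2.inRange(h,(10,60,110),(28,255,255))
def blobs(im,box=None):
    m=cv2.morphologyEx(tan(im),cv2.MORPH_CLOSE,np.ones((3,3)))
    out=[]
    for c in cv2.findContours(m,cv2.RETR_EXTERNAL,cv2.CHAIN_APPROX_NONE)[0]:
        if cv2.contourArea(c)>80 and len(c)>5: out.append((cv2.contourArea(c),cv2.minEnclosingCircle(c),cv2.fitEllipse(c)))
    return out
E
python3 - <<'E'
from h import *
for n in("top","scene"):
    im=cv2.imread(f"pics/{n}0.png")[:,:,::-1].copy()
    print(n)
    for a,c,e in blobs(im):
        if a<6000: print(a,np.round(c[0],1),round(c[1],1),np.round(e[0],1),np.round(e[1],1))
T=cv2.imread("pics/top0.png");S=cv2.imread("pics/scene0.png")
f=lambda I,u,v,k:cv2.resize(I[v-33:v+33,u-44:u+44],(400,300),interpolation=cv2.INTER_NEAREST)
cv2.imwrite("pics/crops.png",np.vstack([np.hstack([f(T,155,180,0),f(T,390,252,0)]),np.hstack([f(T,295,205,0),f(S,261,235,0)])]))
E
```

```text
top
94.5 [327.5 386.5] 10.6 [326.2 387.4] [ 6.  25.9]
220.5 [303.5 375. ] 62.5 [292.5 373.8] [  7.5 123.1]
81.0 [366.5 363.5] 25.5 [366.8 363.9] [ 2.3 55.3]
3830.0 [309.  342.5] 175.0 [300.7 342.7] [ 17.6 376. ]
137.0 [155.5 306. ] 23.6 [150.7 306. ] [ 4.4 57.8]
375.5 [350.5 304. ] 55.7 [348.6 306.9] [13.8 94.9]
1073.0 [ 81.  272.5] 81.3 [ 61.9 270.3] [ 11.8 160.6]
141.5 [246.5 175. ] 57.5 [242.  175.5] [ 5.2 98.6]
339.5 [354. 172.] 46.0 [352.3 171.4] [ 8.8 79.8]
225.0 [ 93.5 160.5] 23.5 [ 92.2 161.1] [ 6.3 51.1]
369.0 [310.  158.5] 46.2 [307.2 158.3] [ 7.  89.4]
166.0 [103. 148.] 45.0 [ 96.5 147.4] [ 3.6 85. ]
165.0 [472. 139.] 36.0 [472.3 140.6] [ 6.3 69.8]
290.0 [161.5 133.5] 65.7 [159.1 134.6] [ 10.6 109.9]
95.5 [ 62.5 116. ] 25.6 [ 66.3 118.2] [ 7.8 46.5]
189.5 [120.  73.] 30.0 [124.   76.5] [11.2 61.2]
scene
190.0 [540.8 311.5] 18.8 [546.2 310.3] [ 9.3 39.4]
166.0 [480.5 256. ] 39.8 [486.3 258.9] [ 4.6 77.1]
100.0 [510.  247.5] 49.6 [515.1 247.2] [ 4.6 89.3]
107.5 [332.5 243.5] 40.2 [333.4 244.7] [ 5.8 70.3]
206.0 [373.5 238. ] 33.2 [373.4 237.4] [ 5.4 69.8]
476.5 [ 65.  224.5] 54.0 [ 62.9 223.2] [12.7 95.6]
425.0 [366.5 172. ] 72.3 [367.2 171.3] [  6.3 120.3]
321.5 [180.5 144.5] 52.4 [178.3 143.8] [ 5.9 98. ]
180.5 [439.5 129.5] 31.8 [431.3 128.5] [ 4.7 70.2]
2564.5 [298. 114.] 113.1 [309.4 104.6] [ 43.5 197.2]
126.0 [179.5  68. ] 41.5 [180.9  68.2] [ 4.2 75.3]
202.5 [ 6.8 69.5] 12.5 [ 6.3 67.7] [16.5 21.8]
483.5 [109.5  99.5] 64.7 [54.8 92.7] [48.3 82.9]
142.0 [525.5  57. ] 22.7 [526.1  55.6] [ 8.4 47.3]
2823.0 [442.  48.] 76.0 [439.1  46.7] [ 40.7 148.2]
583.0 [270.   30.5] 25.7 [269.9  29.6] [30.6 44.7]
247.0 [357.9  29.8] 30.2 [355.8  36.9] [10.1 65.4]
351.0 [194.5  22.5] 41.2 [-468.9  345.8] [ 261.2 1528.7]
2423.0 [139.  32.] 74.2 [134.5  21.5] [ 35.9 133.3]
221.5 [44.  12.5] 21.1 [45.9 11.8] [23.  35.5]
```

View pics/crops.png

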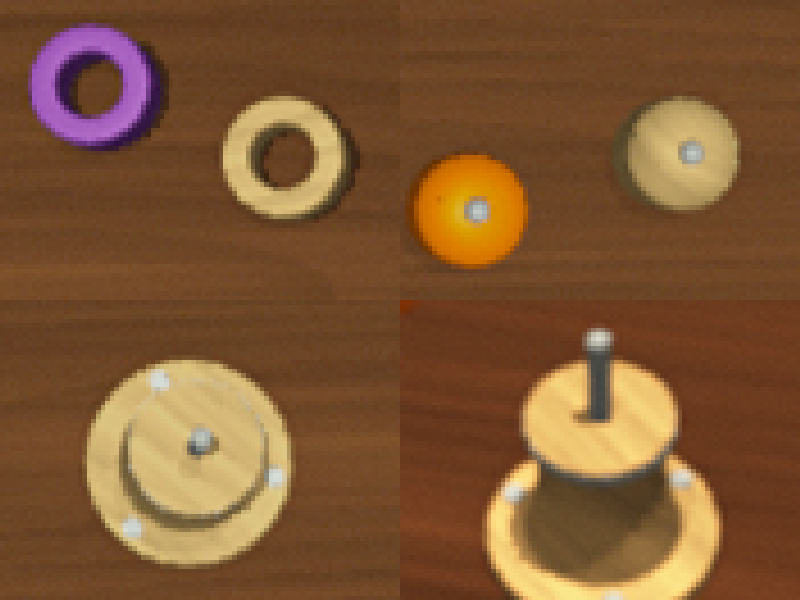

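The crops confirm the tan ring (not the purple one), the tan dome (not the orange one) and the mill with its spindle. Next I'll tighten the mask to small windows and compute positions.

```bash
cat >> h.py <<'E'
def ell(im,u,v,r,lo=135):
    w=im[v-r:v+r,u-r:u+r]
    m=(cv2.cvtColor(w,cv2.COLOR_RGB2HSV)[...,2]>lo).astype(np.uint8)
    cs=cv2.findContours(m,cv2.RETR_EXTERNAL,cv2.CHAIN_APPROX_NONE)[0]
    c=max(cs,key=cv2.contourArea);e=cv2.fitEllipse(cv2.convexHull(c))
    return np.array(e[0])+[u-r,v-r],e[1]
E
python3 - <<'E'
from h import *
T=cv2.imread("pics/top0.png")[:,:,::-1].copy();S=cv2.imread("pics/scene0.png")[:,:,::-1].copy()
for nm,u,v,r,lo,z,D in(("collar",173,181,18,135,.028,.06),("head",408,252,17,120,.03,.056),("foot",293,208,27,135,.012,.104),("napkin",150,251,14,135,.04,.042)):
    c,ax=ell(T,u,v,r,lo);p=plane("top",c,z);k=ray("top",c)
    depth=np.linalg.norm(p-k[0])
    print(nm,c,ax,p,"diam",np.array(ax)*depth/518.9,"want",D)
print("mill body top", plane("top",(294.3,205),.085))
# steel knobs/tip: bright & unsaturated centroid
def steel(im,u,v,r=5):
    w=im[v-r:v+r+1,u-r:u+r+1].astype(float);h=cv2.cvtColor(im[v-r:v+r+1,u-r:u+r+1],cv2.COLOR_RGB2HSV)
    m=(h[...,1]<75)&(h[...,2]>125);y,x=np.nonzero(m);return np.array([x.mean()+u-r,y.mean()+v-r]),m.sum()
a,b=steel(T,295,202),steel(S,261,211)
print("tip",a,b,tri(a[0],b[0]),plane("top",a[0],.132))
a,b=steel(T,408,253),steel(S,160,181)
print("knob",a,b,tri(a[0],b[0]),plane("top",a[0],.053))
c,ax=ell(S,396,300,22,150);print("collar scene",c,plane("scene",c,.018))
E
```

```text
collar [172.5775 180.913 ] (26.22775650024414, 26.608915328979492) [0.6267 0.2478 0.028 ] diam [0.0608 0.0617] want 0.06
head [407.9057 252.2405] (24.52350425720215, 24.782438278198242) [ 0.455  -0.2822  0.03  ] diam [0.0573 0.0579] want 0.056
foot [291.9743 207.1559] (45.69618606567383, 45.935604095458984) [ 0.5637 -0.0226  0.012 ] diam [0.1052 0.1058] want 0.104
napkin [148.9844 250.5937] (19.245607376098633, 19.480756759643555) [0.4701 0.2979 0.04  ] diam [0.0441 0.0447] want 0.042
mill body top [ 0.5616 -0.0241  0.085 ]
tip (array([294.6818, 201.9091]), np.int64(22)) (array([260.05, 210.1 ]), np.int64(20)) (array([ 0.5636, -0.0234,  0.1329]), np.float64(0.001831939017583887)) [ 0.5635 -0.0226  0.132 ]
knob (array([409.8095, 252.1429]), np.int64(21)) (array([158.5333, 182.1333]), np.int64(15)) (array([ 0.4553, -0.2808,  0.0535]), np.float64(0.0015667427905087159)) [ 0.4551 -0.2802  0.053 ]
collar scene [395.9027 296.9425] [0.6205 0.248  0.018 ]
```

```bash
cat >> h.py <<'E'
from scipy.spatial.transform import Rotation as Ro
def plan(x,y,z,yawdeg,n):
    """constant row taking the tool to x,y,z pointing down with tool y at yaw"""
    o=get_obs();p=np.array(o["position"]);R=Ro.from_quat(o["ee_rot"])
    a=np.radians(yawdeg);ty=np.array([np.cos(a),np.sin(a),0]);tz=np.array([0,0,-1.])
    G=Ro.from_matrix(np.c_[np.cross(ty,tz),ty,tz])
    w=(R.inv()*G).as_rotvec();d=w/n
    M=sum((R*Ro.from_rotvec(d*k)).as_matrix() for k in range(n))
    s=np.linalg.solve(M,np.array([x,y,z])-p)
    print("row x%d"%n,np.round(np.r_[s/.04,np.degrees(d)/6],3),"yaw",round(np.degrees(np.arctan2(*R.as_matrix()[[1,0],1])),1),p)
E
python3 - <<'E'
from h import *
plan(.6267,.2478,.13,21.6,20); plan(.6267,.2478,.13,21.6,18)
E
```

```text
row x20 [-0.755  0.039  0.126 -0.001  0.     0.443] yaw 74.8 [0.1641 0.6027 0.2306]
row x18 [-0.838  0.042  0.14  -0.001  0.     0.492] yaw 74.8 [0.1641 0.6027 0.2306]
```

Request:
carry_out(
  commands=[
    [[-0.755,0.039,0.126,0,0,0.443],[-0.755,0.039,0.126,0,0,0.443],[-0.755,0.039,0.126,0,0,0.443],[-0.755,0.039,0.126,0,0,0.443],[-0.755,0.039,0.126,0,0,0.443],[-0.755,0.039,0.126,0,0,0.443],[-0.755,0.039,0.126,0,0,0.443],[-0.755,0.039,0.126,0,0,0.443],[-0.755,0.039,0.126,0,0,0.443],[-0.755,0.039,0.126,0,0,0.443],[-0.755,0.039,0.126,0,0,0.443],[-0.755,0.039,0.126,0,0,0.443],[-0.755,0.039,0.126,0,0,0.443],[-0.755,0.039,0.126,0,0,0.443],[-0.755,0.039,0.126,0,0,0.443],[-0.755,0.039,0.126,0,0,0.443],[-0.755,0.039,0.126,0,0,0.443],[-0.755,0.039,0.126,0,0,0.443],[-0.755,0.039,0.126,0,0,0.443],[-0.755,0.039,0.126,0,0,0.443]],
  ],
  hand=-1,
  force=30,
)

```text
clock: 1.77
position: [0.6273, 0.2464, 0.1297]
ee_rot: [0.563, 0.827, -0.0, -0.0]
ft_force: [-0.1, 0.9, -0.1]
grip_width: 1.004
grasp_force: 0.0
```

Request:
carry_out(
  commands=[
    [[0,0,0,0,0,0],[0,0,0,0,0,0]],
  ],
)

```text
clock: 1.93
position: [0.6275, 0.2449, 0.1297]
ee_rot: [0.564, 0.826, -0.001, 0.0]
ft_force: [-0.1, 0.4, 0.1]
grip_width: 1.002
grasp_force: 0.0
```

Run:
```python
from h import *
plan(.6267,.2478,.001,21.6,10); print(get_obs()["clock"])
```

```text
row x10 [ 0.008  0.001  0.322 -0.001  0.001 -0.004] yaw 21.4 [0.6275 0.2449 0.1297]
1.9333
```

Request:
carry_out(
  commands=[
    [[0.04,0,0.32,0,0,0],[0.04,0,0.32,0,0,0],[0,0,0.32,0,0,0],[0,0,0.32,0,0,0],[0,0,0.32,0,0,0],[0,0,0.32,0,0,0],[0,0,0.32,0,0,0],[0,0,0.32,0,0,0],[0,0,0.32,0,0,0],[0,0,0.32,0,0,0],[0,0,0,0,0,0],[0,0,0,0,0,0]],
  ],
)

```text
clock: 2.93
position: [0.6253, 0.2505, 0.0016]
ee_rot: [0.562, 0.827, -0.001, -0.0]
ft_force: [0.1, 0.1, 0.5]
grip_width: 0.997
grasp_force: 0.0
```

Request:
carry_out(
  commands=[
    [[0,0,0,0,0,0],[0,0,0,0,0,0],[0,0,0,0,0,0],[0,0,0,0,0,0],[0,0,0,0,0,0],[0,0,0,0,0,0],[0,0,0,0,0,0],[0,0,0,0,0,0]],
  ],
  hand=1,
  force=30,
)

```text
clock: 3.6
position: [0.6264, 0.251, 0.0039]
ee_rot: [0.562, 0.827, 0.001, 0.0]
ft_force: [-1.5, -1.0, 6.4]
grip_width: 0.698
grasp_force: 32.4
```

Request:
carry_out(
  commands=[
    [[0,0,-0.3,0,0,0],[0,0,-0.6,0,0,0],[0,0,-0.6,0,0,0],[0,0,-0.6,0,0,0],[0,0,-0.6,0,0,0],[0,0,-0.6,0,0,0],[0,0,-0.6,0,0,0],[0,0,-0.6,0,0,0],[0,0,0,0,0,0],[0,0,0,0,0,0]],
  ],
)

```text
clock: 4.43
position: [0.6265, 0.2509, 0.1851]
ee_rot: [0.562, 0.827, 0.002, 0.001]
ft_force: [-0.2, -0.8, -2.0]
grip_width: 0.694
grasp_force: 32.7
```

Run:
```python
from h import *
plan(.5635,-.020,.18,-2.3,16); o=get_obs();print(o["grip_width"],o["grasp_force"],o["ft_force"])
```

```text
row x16 [-0.402 -0.174  0.007  0.002 -0.001  0.249] yaw 21.6 [0.6265 0.2509 0.1851]
0.6944782091241419 32.700604386627674 [-0.1901 -0.8093 -2.0351]
```

Request:
carry_out(
  commands=[
    [[-0.4,-0.174,0,0,0,0.249],[-0.4,-0.174,0,0,0,0.249],[-0.4,-0.174,0,0,0,0.249],[-0.4,-0.174,0,0,0,0.249],[-0.4,-0.174,0,0,0,0.249],[-0.4,-0.174,0,0,0,0.249],[-0.4,-0.174,0,0,0,0.249],[-0.4,-0.174,0,0,0,0.249],[-0.4,-0.174,0,0,0,0.249],[-0.4,-0.174,0,0,0,0.249],[-0.4,-0.174,0,0,0,0.249],[-0.4,-0.174,0,0,0,0.249],[-0.4,-0.174,0,0,0,0.249],[-0.4,-0.174,0,0,0,0.249],[-0.4,-0.174,0,0,0,0.249],[-0.4,-0.174,0,0,0,0.249],[0,0,0,0,0,0],[0,0,0,0,0,0]],
  ],
)

```text
clock: 5.93
position: [0.5624, -0.0206, 0.1827]
ee_rot: [0.722, 0.692, 0.0, -0.0]
ft_force: [0.3, 0.5, -1.0]
grip_width: 0.693
grasp_force: 32.7
```

Run:
```python
from h import *
o=get_obs();print(o["position"],o["ee_rot"]); plan(.5635,-.020,.095,-2.3,10)
S=camera("scene");T=camera("top")
cv2.imwrite("pics/hov.png",np.hstack([cv2.resize(I[v-50:v+50,u-65:u+65],(390,300)) for I,u,v in((S,261,200),(T,295,205))])[:,:,::-1])
```

```text
[ 0.5624 -0.0206  0.1827] [ 0.722   0.6919  0.0002 -0.    ]
row x10 [ 0.002  0.003  0.219  0.    -0.    -0.002] yaw -2.4 [ 0.5624 -0.0206  0.1827]
```

View pics/hov.png

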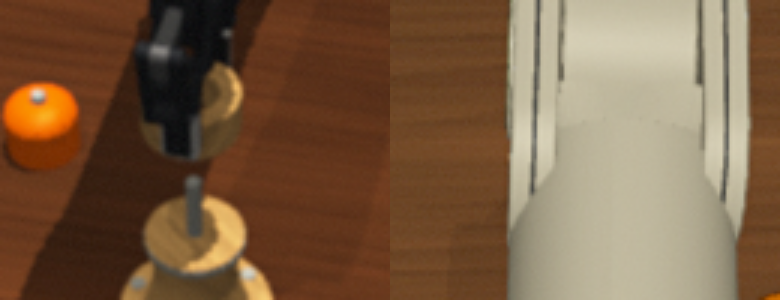

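The scene crop shows the collar held level, centred at about u=260 above the spindle tip at u≈260.7, so they are aligned. I'll lower it.

Request:
carry_out(
  commands=[
    [[0,0.03,0.3,0,0,0],[0,0,0.3,0,0,0],[0,0,0.3,0,0,0],[0,0,0.3,0,0,0],[0,0,0.3,0,0,0],[0,0,0.3,0,0,0],[0,0,0.2,0,0,0],[0,0,0.1,0,0,0],[0,0,0,0,0,0],[0,0,0,0,0,0]],
  ],
)

```text
clock: 6.87
position: [0.5642, -0.0194, 0.0986]
ee_rot: [0.721, 0.693, 0.0, 0.0]
ft_force: [0.6, 0.3, -0.2]
grip_width: 0.693
grasp_force: 32.7
```

Request:
carry_out(
  commands=[
    [[0,0,0.05,0,0,0],[0,0,0.04,0,0,0],[0,0,0,0,0,0],[0,0,0,0,0,0]],
  ],
)

```text
clock: 7.2
position: [0.5641, -0.0192, 0.095]
ee_rot: [0.721, 0.693, 0.0, 0.0]
ft_force: [0.5, 0.6, -0.7]
grip_width: 0.697
grasp_force: 32.7
```

Request:
carry_out(
  commands=[
    [[0,0,0.06,0,0,0],[0,0,0.06,0,0,0],[0,0,0,0,0,0],[0,0,0,0,0,0]],
  ],
)

```text
clock: 7.53
position: [0.5639, -0.0193, 0.0899]
ee_rot: [0.721, 0.693, -0.0, -0.0]
ft_force: [-0.8, 0.5, -1.0]
grip_width: 0.696
grasp_force: 32.7
```

Request:
carry_out(
  commands=[
    [[0,0,0.03,0,0,0],[0,0,0.03,0,0,0],[0,0,0,0,0,0],[0,0,0,0,0,0]],
  ],
)

```text
clock: 7.87
position: [0.5642, -0.0193, 0.0888]
ee_rot: [0.721, 0.693, 0.0, -0.0]
ft_force: [-5.7, 0.0, 12.1]
grip_width: 0.698
grasp_force: 33.7
```

Contact at 12 N at the expected height, so I'll release and back off upward.

Request:
carry_out(
  commands=[
    [[0,0,0,0,0,0],[0,0,0,0,0,0],[0,0,0,0,0,0],[0,0,0,0,0,0],[0,0,0,0,0,0],[0,0,0,0,0,0]],
  ],
  hand=-1,
)

```text
clock: 8.37
position: [0.564, -0.0193, 0.0875]
ee_rot: [0.721, 0.693, -0.0, -0.0]
ft_force: [-1.5, 0.7, -0.5]
grip_width: 1.0
grasp_force: 0.0
```

Request:
carry_out(
  commands=[
    [[0,0,-0.2,0,0,0],[0,0,-0.4,0,0,0],[0,0,-0.6,0,0,0],[0,0,-0.6,0,0,0],[0,0,-0.6,0,0,0],[0,0,-0.6,0,0,0],[0,0,0,0,0,0],[0,0,0,0,0,0]],
  ],
)

```text
clock: 9.03
position: [0.5648, -0.0194, 0.2095]
ee_rot: [0.721, 0.693, 0.001, 0.001]
ft_force: [-0.1, -0.4, -0.9]
grip_width: 1.003
grasp_force: 0.0
```

Run:
```python
from h import *
o=get_obs();print(o["position"],o["clock"]); plan(.455,-.281,.13,-31.7,16)
S=camera("scene")
cv2.imwrite("pics/col.png",cv2.resize(S[150:280,190:330],(560,520))[:,:,::-1])
```

```text
[ 0.5648 -0.0194  0.2095] 9.0333
row x16 [-0.445 -0.052  0.124  0.002 -0.001  0.306] yaw -2.3 [ 0.5648 -0.0194  0.2095]
```

View pics/col.png

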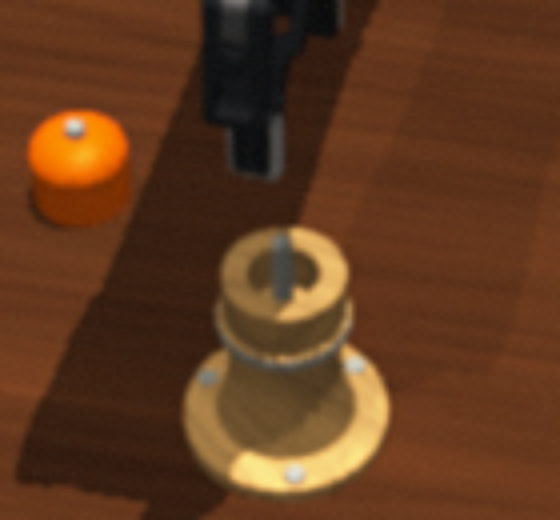

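The collar lies flat on the mill, ring top centred near crop (285,275), with the spindle standing in its hole. On to the head.

Request:
carry_out(
  commands=[
    [[-0.445,-0.052,0.124,0,0,0.306],[-0.445,-0.052,0.124,0,0,0.306],[-0.445,-0.052,0.124,0,0,0.306],[-0.445,-0.052,0.124,0,0,0.306],[-0.445,-0.052,0.124,0,0,0.306],[-0.445,-0.052,0.124,0,0,0.306],[-0.445,-0.052,0.124,0,0,0.306],[-0.445,-0.052,0.124,0,0,0.306],[-0.445,-0.052,0.124,0,0,0.306],[-0.445,-0.052,0.124,0,0,0.306],[-0.445,-0.052,0.124,0,0,0.306],[-0.445,-0.052,0.124,0,0,0.306],[-0.445,-0.052,0.124,0,0,0.306],[-0.445,-0.052,0.124,0,0,0.306],[-0.445,-0.052,0.124,0,0,0.306],[-0.445,-0.052,0.124,0,0,0.306],[0,0,0,0,0,0],[0,0,0,0,0,0]],
  ],
)

```text
clock: 10.58
position: [0.4534, -0.282, 0.128]
ee_rot: [0.874, 0.486, -0.0, -0.0]
ft_force: [1.2, 1.0, -0.1]
grip_width: 1.004
grasp_force: 0.0
```

Run:
```python
from h import *
plan(.455,-.281,.005,-31.7,1)
```

```text
row x1 [ 0.044  0.023  3.074 -0.005  0.001 -0.024] yaw -31.8 [ 0.4534 -0.282   0.128 ]
```

Request:
carry_out(
  commands=[
    [[0.04,0.02,0.3,0,0,0],[0,0,0.3,0,0,0],[0,0,0.3,0,0,0],[0,0,0.3,0,0,0],[0,0,0.3,0,0,0],[0,0,0.3,0,0,0],[0,0,0.3,0,0,0],[0,0,0.3,0,0,0],[0,0,0.3,0,0,0],[0,0,0.2,0,0,0],[0,0,0.15,0,0,0],[0,0,0,0,0,0],[0,0,0,0,0,0]],
  ],
)

```text
clock: 11.67
position: [0.456, -0.2801, 0.0063]
ee_rot: [0.873, 0.487, -0.0, -0.0]
ft_force: [-0.9, -0.4, 1.0]
grip_width: 0.999
grasp_force: 0.0
```

Request:
carry_out(
  commands=[
    [[0,0,0,0,0,0],[0,0,0,0,0,0],[0,0,0,0,0,0],[0,0,0,0,0,0],[0,0,0,0,0,0],[0,0,0,0,0,0],[0,0,0,0,0,0],[0,0,0,0,0,0]],
  ],
  hand=1,
  force=30,
)

```text
clock: 12.33
position: [0.4564, -0.2801, 0.0071]
ee_rot: [0.873, 0.487, 0.001, 0.0]
ft_force: [-2.6, 0.3, 5.6]
grip_width: 0.647
grasp_force: 30.9
```

Request:
carry_out(
  commands=[
    [[0,0,-0.3,0,0,0],[0,0,-0.6,0,0,0],[0,0,-0.6,0,0,0],[0,0,-0.6,0,0,0],[0,0,-0.6,0,0,0],[0,0,-0.6,0,0,0],[0,0,-0.6,0,0,0],[0,0,-0.6,0,0,0],[0,0,0,0,0,0],[0,0,0,0,0,0]],
  ],
)

```text
clock: 13.17
position: [0.4565, -0.2803, 0.1881]
ee_rot: [0.873, 0.487, 0.001, 0.001]
ft_force: [0.2, -0.1, -0.5]
grip_width: 0.64
grasp_force: 32.3
```

Run:
```python
from h import *
plan(.5635,-.023,.18,-2.3,16); print(get_obs()["clock"])
```

```text
row x16 [ 0.439  0.036  0.013  0.002 -0.    -0.306] yaw -31.7 [ 0.4565 -0.2803  0.1881]
13.1667
```

Request:
carry_out(
  commands=[
    [[0.439,0.036,0,0,0,-0.306],[0.439,0.036,0,0,0,-0.306],[0.439,0.036,0,0,0,-0.306],[0.439,0.036,0,0,0,-0.306],[0.439,0.036,0,0,0,-0.306],[0.439,0.036,0,0,0,-0.306],[0.439,0.036,0,0,0,-0.306],[0.439,0.036,0,0,0,-0.306],[0.439,0.036,0,0,0,-0.306],[0.439,0.036,0,0,0,-0.306],[0.439,0.036,0,0,0,-0.306],[0.439,0.036,0,0,0,-0.306],[0.439,0.036,0,0,0,-0.306],[0.439,0.036,0,0,0,-0.306],[0.439,0.036,0,0,0,-0.306],[0.439,0.036,0,0,0,-0.306],[0,0,0,0,0,0],[0,0,0,0,0,0]],
  ],
)

```text
clock: 14.67
position: [0.5632, -0.0207, 0.1862]
ee_rot: [0.72, 0.694, -0.0, -0.0]
ft_force: [-0.6, -0.4, -1.2]
grip_width: 0.645
grasp_force: 32.3
```

Run:
```python
from h import *
plan(.5635,-.023,.125,-2.3,1)
S=camera("scene")
cv2.imwrite("pics/hov2.png",cv2.resize(S[130:260,190:330],(560,520))[:,:,::-1])
```

```text
row x1 [-0.057  0.01   1.53  -0.003 -0.001  0.031] yaw -2.1 [ 0.5632 -0.0207  0.1862]
```

View pics/hov2.png

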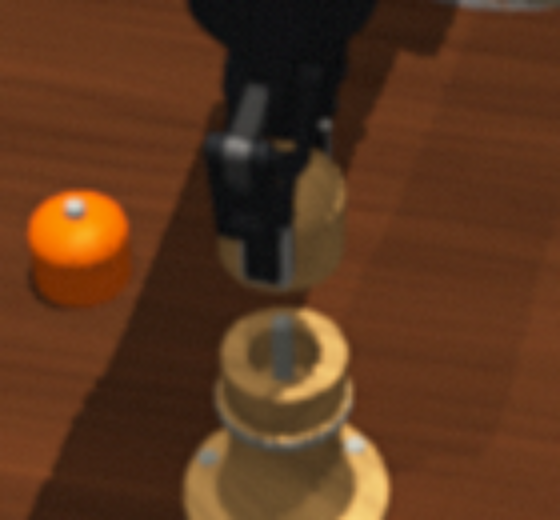

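The head hangs level, centred at about crop u=281.5, over the spindle at u≈282, so no shift is needed. I'll lower it gently.

Request:
carry_out(
  commands=[
    [[0,0,0.2,0,0,0],[0,0,0.2,0,0,0],[0,0,0.2,0,0,0],[0,0,0.2,0,0,0],[0,0,0.2,0,0,0],[0,0,0.2,0,0,0],[0,0,0.15,0,0,0],[0,0,0.1,0,0,0],[0,0,0,0,0,0],[0,0,0,0,0,0]],
  ],
)

```text
clock: 15.55
position: [0.5631, -0.0225, 0.1283]
ee_rot: [0.721, 0.693, -0.0, -0.0]
ft_force: [0.4, 0.1, -1.1]
grip_width: 0.643
grasp_force: 32.3
```

Request:
carry_out(
  commands=[
    [[0,0,0.05,0,0,0],[0,0,0.05,0,0,0],[0,0,0,0,0,0],[0,0,0,0,0,0]],
  ],
)

```text
clock: 15.88
position: [0.5631, -0.0224, 0.1243]
ee_rot: [0.721, 0.693, 0.0, -0.0]
ft_force: [-0.1, 0.9, -0.4]
grip_width: 0.643
grasp_force: 32.3
```

Request:
carry_out(
  commands=[
    [[0,0,0.04,0,0,0],[0,0,0.04,0,0,0],[0,0,0,0,0,0],[0,0,0,0,0,0]],
  ],
)

```text
clock: 16.22
position: [0.563, -0.0225, 0.121]
ee_rot: [0.721, 0.693, -0.0, -0.0]
ft_force: [0.6, 0.9, -1.3]
grip_width: 0.642
grasp_force: 32.3
```

Request:
carry_out(
  commands=[
    [[0,0,0.03,0,0,0],[0,0,0,0,0,0],[0,0,0,0,0,0]],
  ],
)

```text
clock: 16.47
position: [0.5632, -0.0225, 0.1201]
ee_rot: [0.721, 0.693, 0.0, 0.0]
ft_force: [-0.4, 0.4, 1.9]
grip_width: 0.645
grasp_force: 32.5
```

Light contact (force up by about 3 N) at the expected 0.120 m. Release and retreat.

Request:
carry_out(
  commands=[
    [[0,0,0,0,0,0],[0,0,0,0,0,0],[0,0,0,0,0,0],[0,0,0,0,0,0],[0,0,0,0,0,0],[0,0,0,0,0,0]],
  ],
  hand=-1,
)

```text
clock: 16.97
position: [0.5631, -0.0225, 0.1199]
ee_rot: [0.721, 0.693, 0.0, -0.0]
ft_force: [0.0, 0.4, -0.7]
grip_width: 1.0
grasp_force: 0.0
```

Request:
carry_out(
  commands=[
    [[0,0,-0.2,0,0,0],[0,0,-0.4,0,0,0],[0,0,-0.6,0,0,0],[0,0,-0.6,0,0,0],[0,0,-0.6,0,0,0],[0,0,-0.6,0,0,0],[0,0,0,0,0,0],[0,0,0,0,0,0],[0,0,0,0,0,0]],
  ],
)

```text
clock: 17.72
position: [0.5629, -0.0224, 0.2398]
ee_rot: [0.721, 0.693, -0.0, -0.0]
ft_force: [-0.4, 0.8, -0.6]
grip_width: 0.999
grasp_force: 0.0
```

Run:
```python
from h import *
S=camera("scene")
cv2.imwrite("pics/fin.png",cv2.resize(S[130:280,170:330],(640,600))[:,:,::-1])
```

```text
(no output)
```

View pics/fin.png

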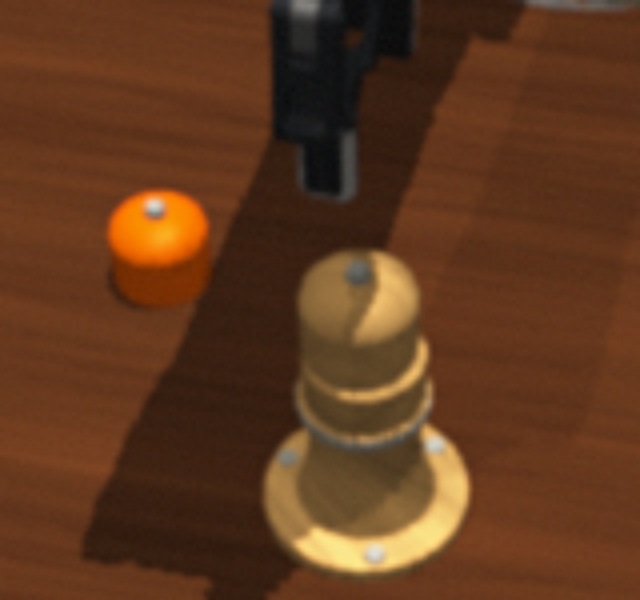

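The head sits upright on the collar, knob at crop (358,270) above the mill axis, and the gripper is clear. I'll hand in.

```bash
python3 -c "from workcell import hand_in;print(hand_in())"
```

```text
the job is handed in; nothing more can be done
None
```

The pepper mill is closed up and handed in at about 18 s: in the last picture the collar lies flat on the body with the head upright on it, and I never touched the napkin ring; `hand_in()` returned no verdict.

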